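# Lay the specimen angle on its cork leg and square it up in the corner stop

### The job

The L-shaped aluminium specimen angle stands on the imaging plate with its cork-faced leg upright. Tip it over its corner, keeping the corner down on the plate and letting it down gently rather than dropping it, so that the cork leg lies flat with the cork facing up; then slide it fully home into the corner of the plate's two stop rails, flush with both. Leave the dish and the other things on the bench where they are.

Things in the scene. Friction and masses are not known exactly. Their poses are not given: they have to be found in the camera images.
- plate: White imaging plate fixed on the bench, 300 x 300 x 10 mm. Origin: centre of its underside (bench, z = 0). x points away from the robot to the front stop rail (plate yaw up to 0.3 rad), y to the left stop rail. The dark steel rails run the full far and left edges, 15 mm wide, 12 mm high above the plate top; inner faces at plate x = +135 and y = +135 mm. Flush black disc in that corner.
- nest (a point): The inner corner of the two rails at the level of the plate top: plate x = 135, y = 135, z = 10 mm.
- holder: The specimen angle: loose grey aluminium L, 0.32 to 0.56 kg, legs 80 mm long outside, 12 mm thick, 90 mm wide. Origin: outer corner (heel edge), mid-width. Start: z up, x within 0.25 rad of plate x; cork leg upright (x -12 to 0, z 0 to 80 mm), plain leg lying towards the robot (x -80 to 0, z 0 to 12). Tipped 90 degrees towards +x about the heel, its z lies level along plate x and its x points down.
- pad (a point): Centre of the flush cork pad (66 x 50 mm) on the cork leg's inner face: holder x -12, y 0, z 46 mm. 56 mm above the bench at the start, 22 mm when that leg lies flat, cork up; the plain leg then stands up at the heel, 80 mm high.
- lead_corner (a point): Corner of the cork leg's free end on its outer face: holder x 0, y +45, z 80 mm. With the cork leg lying it is at plate-top level, far left, and belongs at point nest (within 5 mm).
- dish: Bystander: clear open petri dish, 60 mm across, 14 mm high, loose on the plate near its rear right corner. Origin at the centre of its underside. Leave alone.
- slidebox: Bystander: white slide box, 100 x 75 x 35 mm, on the bench near left, beside the plate. Origin at the centre of its underside. Leave alone.
- spanner: Bystander: steel spanner 170 mm long, lying far right of the plate. Leave alone.
- book: Bystander: field guide, 156 x 212 x 28 mm, lying to the right of the plate. Origin at the centre of its underside. Leave alone.
- tweezers: Bystander: steel tweezers 125 mm long, lying near right. Leave alone.
- sprayer: Bystander: spray bottle 74 mm across, 188 mm high, standing to the left. Origin at the centre of its underside. Leave alone.
- penpot: Bystander: pen pot 75 x 75 mm, 145 mm high with its pens, near left. Origin at the centre of its underside. Leave alone.
- tuberack: Bystander: grey rack 90 x 190 mm with blue-capped tubes, 107 mm high, far left. Origin at the centre of its underside. Leave alone.
- plain_end (a point): Middle of the plain leg's free end, on its inner (upper) face: holder x -80, y 0, z 12 mm. The centre of mass of the angle is 24 mm from both outer faces, so it balances at 45 degrees of tip; let go there it lands at about 9 rad/s, and more than 6 rad/s is too hard.
There are look-alikes about, which are no part of the job. Of the things like the holder, leave any that is red, turquoise or yellow; of the rest the smaller one is meant.

How it is judged:
On the way, in this order (a step that is already met when the one before it is completed fails the run):
1. the angle lies on its cork leg, cork up (height (world z) of pad below 0.028 m and angle between holder's own z axis and vertical between 1.48 and 1.66 rad and height (world z) of holder below 0.018 m), for 0.2 s.
2. it is home in the corner of the rails, flush with both (horizontal distance between lead_corner and nest below 0.005 m and angle between the z axis of holder and the x axis of plate, either way round below 0.04 rad), for 0.2 s.
At the end, for the whole second after the job is handed in: The angle lies at rest on its cork leg, cork up (pad centre lower than 28 mm above the bench, leg level within 5 degrees), with its leading left corner within 5 mm of the inner corner of the rails and square to them within 0.04 rad (all of step 2 and height (world z) of pad below 0.028 m and angle between holder's own z axis and vertical between 1.48 and 1.66 rad and linear speed of holder below 0.01 m/s); the robot touches nothing.
It fails at once if the angle is dropped: it turns faster than 6 rad/s (angular speed of holder above 6 rad/s).
It fails at once if the angle is lifted: its heel comes more than 25 mm off the plate (height (world z) of holder above 0.035 m).
It fails at once if a bystander is moved by more than 30 mm (distance of any of dish, book, spanner, tweezers, sprayer, penpot, slidebox, tuberack from where it was at the start of the episode above 0.03 m).
It also fails if it takes over 64 s, if anything falls off the work surface, if the arm or the gripper's body presses on something with over 40 N, if the wrist force passes 120 N, or if a joint passes its speed limit or range.

### The arm

A 6-joint arm with a two-finger parallel gripper is mounted at the origin on the work surface. World frame = base frame: x ahead of the robot, y to its left, z up, the work surface at z = 0. Lengths are in m, angles in rad, forces in N, time in s.
With the tool pointing down it reaches from about 0.35 to 0.975 m from the base axis. Payload 4.9 kg.
Tool frame: the origin (TCP) lies at the very end of the fingers, on their centre line; the grasp point (between the pads) lies manip.grip_point_offset behind it (manip.grip_point_offset is the distance from the TCP to the grasp point, in m); z points along the fingers, y is the line along which they close (so a half turn about z gives the same grasp; the last joint's range is limited). The gripper opens to 85 mm and grips with 20 to 120 N. Pads are 22 mm wide; open, the fingers measure 114 mm over their backs; the gripper's body (76 mm by 85 mm) begins 54 mm behind the grasp point. The pads swing forward as they close: fully open they stand 13 mm farther back than shut.
Start: joints at [-0.119, 0.053, 1.613, -0, 1.476, -0.119], TCP at [0.625, 0, 0.231] pointing down, gripper open.
Joint ranges: [-3.01, 3.01], [-1.01, 2.22], [0.06, 2.58], [-1.02, 4.17], [0.09, 2.62], [-3.14, 3.14]. Speed limits (rad/s): [2.57, 2.57, 3.14, 3.14, 3.14, 3.14].

### API

Orientations are given as a unit quaternion [w, x, y, z].
In Python, from plant import manip gives the robot as it stands.
- The arm moves only by the shell command python3 -m crank 'ROWS' [OPENING]. ROWS is JSON, a list of rows, each an object of numbers: "x", "y", "z": the shift along the tool's x, y, z in cm; "turn": the turn about the tool's z in rad. In form: [{"x": .., "y": .., "z": .., "turn": ..}, ...]. A call has 1 to 5 rows; each row shifts and turns the commanded pose from where the row before left it, along the tool's axes as they then stand; what a row does not reach is not made up. A row lasts 1/10 s, in which the tool goes at most 50 mm and 8.59 degrees, less where a joint would pass 70% of its speed; a pose out of reach is approached as far as the arm can. A call with a gripper value outside its range is refused whole. OPENING is the opening in per cent of the stroke, from 0 (shut) to 100 (fully open), set as the call begins (- or left out, the last holds). The fingers move at their own pace and stop on an object; the grip force is fixed at half the most. Time passes only in rows, so rows that do not move let the fingers close. It gives the time, the measured TCP pose, the force, the opening and the grip force at its end, in the units of the state.
- manip.state(): the state, without advancing time (a new reading comes with each control period).
- manip.grab_frame(name): name is "scene" or "side" or "wrist"; returns (picture, depth): 400x640x3 uint8, red, green, blue; 400x640 float32, m along the optical axis (not along the pixel's ray), 0 where there is no reading.
- manip.camera_model(name): a dict with "mtx" (3x3 intrinsics, pixels), "world_to_cam" (4x4, takes a point from world to camera coordinates). Camera axes: x right, y down, z forward; pixel columns grow to the right and rows downward; lengths in m; the calibration is good to about 2 mm. A picture is of the moment at which its call begins: read the wrist's pose just before it. camera_model takes no time and is no camera call; for the wrist camera it gives the pose at the moment of the call.
- manip.job_done(): hands the job in; it is judged then, once.
The state is a dict: "time": time; "joint_pos": joint angles; "joint_vel": joint speeds; "joint_efforts": joint torques, N m; "tool_pos": TCP position; "tool_rot": TCP orientation; "contact_force": force on the tool from outside, world axes, zero at the start; "ft_torque": the same for the moment, N m; "gripper_width": opening from 0.0 (shut) to 1.0 (fully open); "grasp_force": force on a finger pad.
Only numpy, scipy, OpenCV 4.12 (cv2) and the standard library are available. Lean on these libraries where they do the work, as an engineer would, in place of code of your own. Each camera call takes 0.05 s, during which the arm holds its last target. There are 200 camera calls.

## Working session

There is one attempt and no reset: what is moved stays moved. The work goes in short steps, Python scripts to look and compute and a shell command to move; the robot and the scene stay as the last step left them, time stands still between calls to the robot, and variables do not carry over. Pictures are saved under pics/ and viewed, at most 10 in all, crops included, and the job is handed in when it is done.

```bash
mkdir -p pics; cat > h.py <<'E'
import numpy as np, cv2
from plant import manip
def grab(n):
    m=manip.camera_model(n); p,d=manip.grab_frame(n); np.savez(f'/tmp/{n}.npz',p=p,d=d,K=m['mtx'],T=m['world_to_cam']); return p,d
def load(n):
    z=np.load(f'/tmp/{n}.npz'); return z['p'],z['d'],np.array(z['K']),np.array(z['T'])
def cloud(n):
    p,d,K,T=load(n); v,u=np.mgrid[:400,:640]
    c=np.stack([(u-K[0,2])/K[0,0]*d,(v-K[1,2])/K[1,1]*d,d,np.ones_like(d)],-1)
    w=c@np.linalg.inv(T).T; return p,d,w[...,:3]
E
python3 - <<'E'
from h import *
for n in('scene','side'):
    p,d=grab(n); cv2.imwrite(f'pics/{n}.png',p[...,::-1])
    print(n,np.linalg.inv(manip.camera_model(n)['world_to_cam'])[:3].round(2).tolist())
print(manip.grip_point_offset, manip.state())
E
```

```text
scene [[0.83, 0.47, -0.29, 0.98], [0.55, -0.72, 0.43, -0.56], [-0.01, -0.52, -0.86, 1.26]]
side [[0.72, -0.4, 0.57, -0.28], [-0.7, -0.42, 0.58, -0.83], [0.01, -0.81, -0.58, 0.92]]
0.0187 {'time': 0.1, 'joint_pos': array([-1.18965712e-01,  5.33004385e-02,  1.61415567e+00,  1.43416932e-05,
        1.47600817e+00, -1.18981038e-01]), 'joint_vel': array([-0.00132691, -0.00098284, -0.00296327,  0.00078282,  0.00020378,
        0.00029243]), 'joint_efforts': array([ 6.14647306e-04, -3.94903493e+01, -3.71363103e+01, -4.52310599e-05,
        3.99340541e-03, -4.17574097e-05]), 'tool_pos': array([6.24435162e-01, 9.33799653e-05, 2.30180624e-01]), 'tool_rot': array([-7.39993637e-04,  7.07101538e-01,  7.07111405e-01, -5.72887960e-04]), 'contact_force': array([ 0.7915797 ,  0.49488752, -0.11940765]), 'ft_torque': array([ 0.0490903 ,  0.04229254, -0.03899624]), 'grasp_force': 0.0, 'gripper_width': 1.0001331173153696}
```

View pics/scene.png

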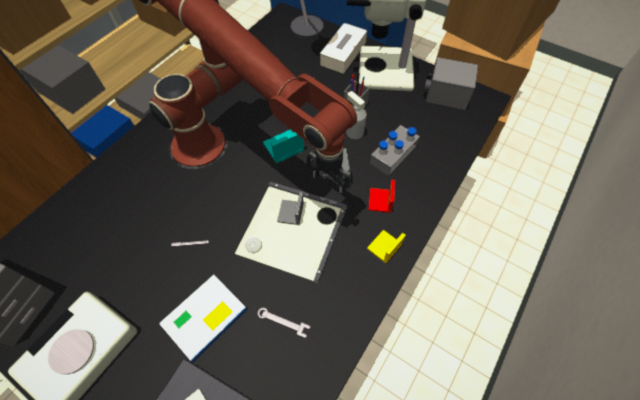

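View pics/side.png

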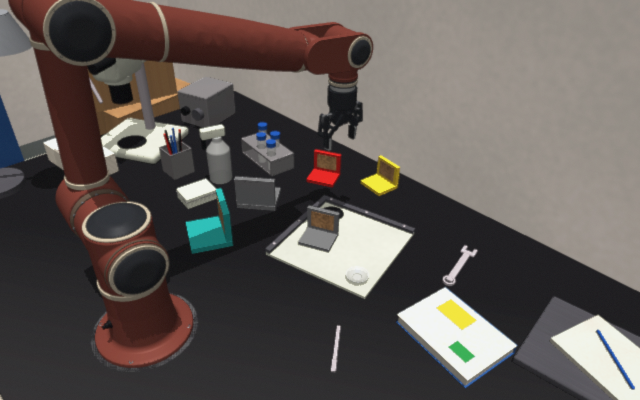

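Angle candidates (side view): grey with cork on the plate (320,230), larger grey (257,195) off the plate, turquoise (212,225), red (325,168), yellow (382,178). Excluding the coloured ones, the smaller grey on the plate, cork facing the robot, is the one meant. I'll confirm it in a crop and measure.

```bash
python3 - <<'E'
from h import *
p,d,K,T=load('side')
a=cv2.resize(p[170:300,220:420],(800,520),interpolation=cv2.INTER_CUBIC)
cv2.imwrite('pics/crop.png',a[...,::-1])
for n,box in(('side',(190,300,260,420)),('scene',(180,285,230,355))):
    p,d,w=cloud(n); r0,r1,c0,c1=box
    W=w[r0:r1,c0:c1]; P=p[r0:r1,c0:c1].astype(int); D=d[r0:r1,c0:c1]
    ok=D>0
    br=P.min(-1)>150
    m=ok&br&(abs(W[...,2]-.01)<.006)
    q=W[m][:,:2].astype(np.float32); print(n,'plate white',m.sum(),cv2.minAreaRect(q),np.median(W[m][:,2]))
    h=W[...,2]
    m=ok&(h>.03)&(h<.1)&(W[...,0]>.4)&(W[...,0]<.75)
    m2=cv2.morphologyEx(m.astype(np.uint8),cv2.MORPH_OPEN,np.ones((3,3)))>0
    q=W[m2]; print('tall',m2.sum(),q.min(0),q.max(0),cv2.minAreaRect(q[:,:2].astype(np.float32)))
E
```

```text
side plate white 5409 ((0.534282922744751, -0.11013518273830414), (0.2930808663368225, 0.2882881760597229), 13.830079078674316) 0.008288057230787516
tall 790 [ 0.47695683 -0.0833829   0.03004049] [0.54899166 0.17783415 0.09195037] ((0.5082833170890808, 0.04682523012161255), (0.03745549917221069, 0.26784464716911316), 9.95713996887207)
scene plate white 4659 ((0.5338860750198364, -0.11073116958141327), (0.28578275442123413, 0.2867402136325836), 13.636869430541992) 0.009333986670069239
tall 164 [ 0.50513687 -0.08334506  0.03132796] [0.5523243  0.00229202 0.09462742] ((0.5280458331108093, -0.04027475416660309), (0.012467421591281891, 0.0914335548877716), 25.083341598510742)
```

View pics/crop.png

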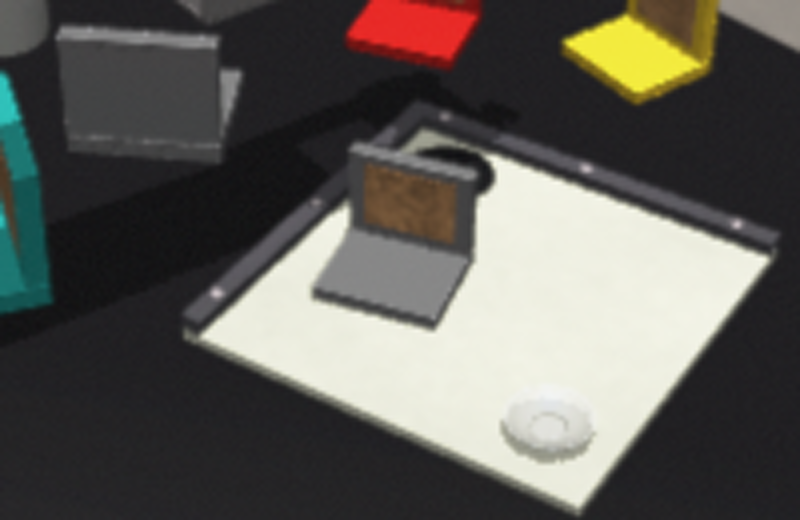

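Crop confirms it: the grey angle with the cork pad facing the robot on the plate, upper edge at about (410,160) in the crop. Plate yaw is about 13.7°. Nest ≈ (0.639, 0.062), holder yaw ≈ 25°, heel ≈ (0.533, -0.038). Sizes match those given.

Plan:
1. Lower both fingers, partly spread, into the inside of the L.
2. The front finger pushes the cork leg over, and the rear finger then catches the plain leg and lets it down.
3. Grip the plain leg, square it up and slide it home.

```bash
python3 -m crank '[{"turn":-0.146,"y":-3},{"turn":-0.146,"y":-3},{"turn":-0.145,"y":-3},{"y":-3},{"y":-3}]' 35; python3 -m crank '[{"z":3,"x":0.4},{"z":3},{"z":3},{},{}]'
python3 - <<'E'
from h import *
s=manip.state(); print(s['tool_pos'],s['tool_rot'])
H=np.array([.5334,-.0377]);u=np.array([.906,.424]);v=np.array([-.424,.906])
e=s['tool_pos'][:2]-H; print('holder x,y',e@u,e@v)
p,d=grab('wrist'); q,_=grab('side')
a=cv2.resize(q[120:300,220:420],(640,576),interpolation=cv2.INTER_CUBIC)
cv2.imwrite('pics/w1.png',p[...,::-1]);cv2.imwrite('pics/s1.png',a[...,::-1])
E
```

```text
[6.24435162e-01 9.33799653e-05 2.30180624e-01] [-7.39993637e-04  7.07101538e-01  7.07111405e-01 -5.72887960e-04]
holder x,y 0.09850224963374057 -0.004358106325471046schema error: expected keys x, y, z, turn
schema error: expected keys x, y, z, turn
```

View pics/s1.png

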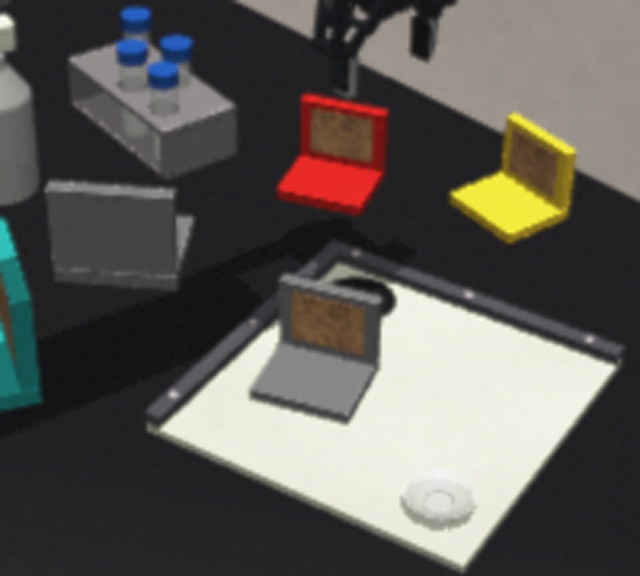

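View pics/w1.png

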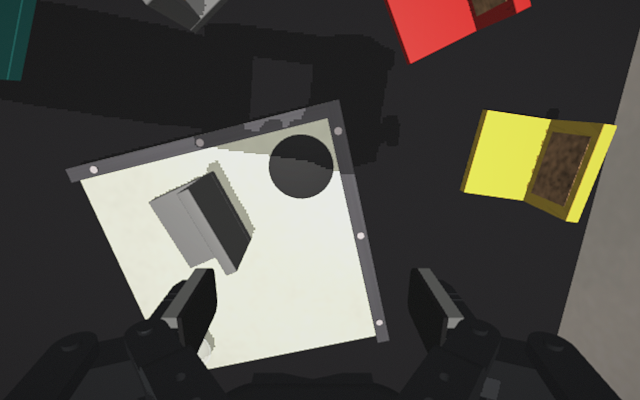

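The rows need all four keys, so nothing moved. The wrist view shows the plate's rail corner at about (333,112) and the angle at (205,220). I'll use it to refine the poses.

```bash
python3 - <<'E'
from h import *
p,d,w=cloud('wrist'); P=p.astype(int)
m=(d>0)&(abs(w[...,2]-.01)<.006)&(P.min(-1)>140)
print('z plate',np.median(w[m][:,2]))
T=np.load('/tmp/wrist.npz')['T'];K=np.load('/tmp/wrist.npz')['K']
Ti=np.linalg.inv(T)
def pt(u,v,z):
    r=Ti[:3,:3]@np.array([(u-K[0,2])/K[0,0],(v-K[1,2])/K[1,1],1]);o=Ti[:3,3];return (o+r*(z-o[2])/r[2])[:2]
# top edge line of rails: fit rail tops via depth
rm=(d>0)&(abs(w[...,2]-.022)<.004)&(P.max(-1)<140)
rm=cv2.morphologyEx(rm.astype(np.uint8),cv2.MORPH_OPEN,np.ones((3,3)))>0
q=w[rm][:,:2]; print(rm.sum(),q.min(0),q.max(0))
yaw=np.deg2rad(13.7);
for it in range(2):
    ex=np.array([np.cos(yaw),np.sin(yaw)]);ey=np.array([-ex[1],ex[0]])
    a=q@ex;b=q@ey
    F=q[(abs(a-(.6387*ex[0]+.0617*ex[1]+.0075))<.012)&(b<(.6387*ey[0]+.0617*ey[1]-.02))]
    L=q[(abs(b-(.6387*ey[0]+.0617*ey[1]+.0075))<.012)&(a<(.6387*ex[0]+.0617*ex[1]-.02))]
    for nm,S in(('front',F),('left',L)):
        l=cv2.fitLine(S.astype(np.float32),cv2.DIST_HUBER,0,.01,.01).ravel(); print(nm,len(S),l,np.degrees(np.arctan2(l[1],l[0])))
        r=S@ex if nm=='front' else S@ey; print(np.percentile(r,[2,50,98]))
    break
print('nest proj',.6387*ex[0]+.0617*ex[1],.6387*ey[0]+.0617*ey[1])
print('nest px corner', pt(329,119,.01))
t=(d>0)&(w[...,2]>.08)&(w[...,2]<.1)&(w[...,0]<.6)&(np.mgrid[:400,:640][0]<280)
t=cv2.morphologyEx(t.astype(np.uint8),cv2.MORPH_OPEN,np.ones((3,3)))>0
print('top',t.sum(),cv2.minAreaRect(w[t][:,:2].astype(np.float32)),np.median(w[t][:,2]))
E
python3 -m crank '[{"x":0,"y":-3,"z":0,"turn":-0.146},{"x":0,"y":-3,"z":0,"turn":-0.146},{"x":0,"y":-3,"z":0,"turn":-0.145},{"x":0,"y":-3,"z":0,"turn":0},{"x":0,"y":-3,"z":0,"turn":0}]' 35
```

```text
z plate 0.010382961955736902
8022 [ 0.3182457  -0.21466996] [0.87533447 0.16720996]
front 2702 [ 0.23848052 -0.9711473   0.6801085  -0.06953199] -76.20312
[0.63697233 0.64433141 0.65148284]
left 3498 [0.9717162  0.23615158 0.49521193 0.03356582] 13.659513
[-0.09189518 -0.08461694 -0.0775714 ]
nest proj 0.6351413365547454 -0.09132394318825589
nest px corner [0.642233   0.05888794]
top 1790 ((0.5180221199989319, 0.03327812999486923), (0.03548058122396469, 0.23291842639446259), 8.819436073303223) 0.09005242994559948
time: 0.7
tool_pos: [0.4809, -0.0385, 0.231]
tool_rot: [-0.0, 0.537, 0.844, -0.0]
contact_force: [-0.1, -0.5, 1.1]
gripper_width: 0.348
grasp_force: 0.0
```

```bash
python3 -m crank '[{"x":-2.1,"y":-0.4,"z":2,"turn":0},{"x":0,"y":0,"z":4,"turn":0},{"x":0,"y":0,"z":4,"turn":0},{"x":0,"y":0,"z":2,"turn":0},{"x":0,"y":0,"z":0,"turn":0}]'
python3 - <<'E'
from h import *
q,_=grab('side'); p,_=grab('wrist')
a=cv2.resize(q[140:280,260:400],(560,560),interpolation=cv2.INTER_CUBIC)
b=cv2.resize(p,(640,400)); out=np.zeros((560,800,3),np.uint8)
cv2.imwrite('pics/s2.png',np.hstack([cv2.resize(a,(400,400)),cv2.resize(p[:, 120:520],(400,400))])[...,::-1])
E
```

```text
time: 1.2
tool_pos: [0.4844, -0.0583, 0.1071]
tool_rot: [-0.004, 0.537, 0.844, -0.001]
contact_force: [-0.6, 0.7, -0.6]
gripper_width: 0.345
grasp_force: 0.0
```

View pics/s2.png

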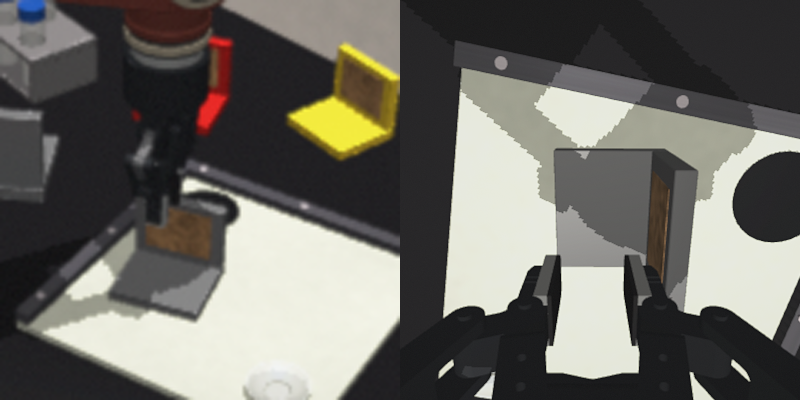

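The wrist view shows both fingers square to the angle, behind the cork leg (fingers at 548 and 640, cork face at 655). I'll spread them to 50%, go down and start pushing.

```bash
python3 -m crank '[{"x":-0.2,"y":0,"z":2,"turn":0},{"x":0,"y":0,"z":2,"turn":0},{"x":0,"y":0.3,"z":0,"turn":0},{"x":0,"y":0.3,"z":0,"turn":0},{"x":0,"y":0.3,"z":0,"turn":0}]' 50;  python3 -m crank '[{"x":0,"y":0.3,"z":0,"turn":0},{"x":0,"y":0.3,"z":0,"turn":0},{"x":0,"y":0.3,"z":0,"turn":0},{"x":0,"y":0.3,"z":0,"turn":0},{"x":0,"y":0.3,"z":0,"turn":0}]'
cat > tilt.py <<'E'
from h import *
grab('side'); p,d,w=cloud('side')
s=manip.state(); H=np.array([.5334,-.0377]);u=np.array([.906,.424]);v=np.array([-.424,.906])
e=s['tool_pos'][:2]-H; print('tool u,v,z',(e@u*1e3).round(1),(e@v*1e3).round(1),(s['tool_pos'][2]*1e3).round(1),'F',s['contact_force'].round(1))
P=p.astype(int)
hx=(w[...,:2]-H)@u; hy=(w[...,:2]-H)@v
br=(P[...,0]-P[...,2]>35)&(d>0)&(abs(hx)<.13)&(abs(hy)<.08)&(w[...,2]<.12)
q=w[br]
if len(q)>10:
    c=q.mean(0); U,S,V=np.linalg.svd(q-c); n=V[2]*np.sign(V[2][2]); print('cork n',len(q),'hx,hy,z',hx[br].mean(),hy[br].mean(),c[2],'tilt',np.degrees(np.arcsin(n[2])),'yaw',np.degrees(np.arctan2(-n[1],-n[0])))
E
python3 tilt.py
```

```text
time: 1.8
tool_pos: [0.4978, -0.0573, 0.0733]
tool_rot: [0.001, 0.537, 0.844, 0.0]
contact_force: [-0.9, 0.5, 1.3]
gripper_width: 0.501
grasp_force: 0.7
time: 2.3
tool_pos: [0.5104, -0.0508, 0.0714]
tool_rot: [0.0, 0.537, 0.844, 0.0]
contact_force: [-0.8, -1.8, 0.5]
gripper_width: 0.502
grasp_force: 0.5
tool u,v,z -26.0 -2.1 71.4 F [-0.4 -1.3  0.6]
cork n 172 hx,hy,z -0.0006914981458459075 -0.012694076107542572 0.05392250499757365 tilt 12.729364444458504 yaw 25.301291589392758
```

It is tipping cleanly (13°, heel not sliding). Continue.

```bash
python3 -m crank '[{"x":0,"y":0.3,"z":0.1,"turn":0},{"x":0,"y":0.3,"z":0.2,"turn":0},{"x":0,"y":0.3,"z":0.2,"turn":0},{"x":0,"y":0.3,"z":0.2,"turn":0},{"x":0,"y":0.3,"z":0.2,"turn":0}]';  python3 tilt.py; python3 -m crank '[{"x":0,"y":0.2,"z":0,"turn":0},{"x":0,"y":0.2,"z":0,"turn":0},{"x":0,"y":0.2,"z":0,"turn":0},{"x":0,"y":0,"z":0,"turn":0}]'
python3 tilt.py
```

```text
time: 2.85
tool_pos: [0.5239, -0.0442, 0.062]
tool_rot: [-0.0, 0.537, 0.844, 0.0]
contact_force: [-0.6, -0.6, 0.5]
gripper_width: 0.502
grasp_force: 0.3
tool u,v,z -11.3 -1.8 61.7 F [-1.8 -1.4  1. ]
cork n 176 hx,hy,z 0.010196542601331888 -0.013152999911196384 0.05267109294501484 tilt 29.88653009505576 yaw 27.289073390471316
time: 3.3
tool_pos: [0.5293, -0.0418, 0.0624]
tool_rot: [0.0, 0.537, 0.844, 0.0]
contact_force: [-0.8, -0.0, 0.4]
gripper_width: 0.499
grasp_force: 0.2
tool u,v,z -5.5 -2.0 62.4 F [-0.3 -0.1 -0.6]
cork n 187 hx,hy,z 0.013832459209225075 -0.011033098230383417 0.0512075861751181 tilt 34.45703112164295 yaw 23.82243445975382
```

```bash
python3 -m crank '[{"x":0,"y":0,"z":0,"turn":0},{"x":0,"y":0,"z":0,"turn":0},{"x":0,"y":0.2,"z":0,"turn":0},{"x":0,"y":0.2,"z":0,"turn":0},{"x":0,"y":0.2,"z":0,"turn":0}]' 60;  python3 tilt.py; python3 -m crank '[{"x":0,"y":0.2,"z":0,"turn":0},{"x":0,"y":0.2,"z":0,"turn":0},{"x":0,"y":0,"z":0,"turn":0}]'
python3 tilt.py
```

```text
time: 3.85
tool_pos: [0.5347, -0.0393, 0.0623]
tool_rot: [0.0, 0.537, 0.844, 0.0]
contact_force: [-0.5, -0.7, 0.1]
gripper_width: 0.6
grasp_force: 0.1
tool u,v,z 0.9 -2.0 62.4 F [ 0.3 -0.1 -0.2]
cork n 202 hx,hy,z 0.018819491834286026 -0.0107103360935959 0.04982724051873189 tilt 40.80528960943702 yaw 24.60810285355289
time: 4.2
tool_pos: [0.5385, -0.0376, 0.0624]
tool_rot: [0.0, 0.537, 0.844, 0.0]
contact_force: [0.4, -0.1, 0.6]
gripper_width: 0.598
grasp_force: 0.0
tool u,v,z 4.5 -2.0 62.4 F [ 0.1  0.2 -0.3]
cork n 220 hx,hy,z 0.02073704235875466 -0.008516781539789565 0.04843016473290732 tilt 43.312764191214136 yaw 26.294895182248503
```

```bash
python3 -m crank '[{"x":0,"y":0.2,"z":0,"turn":0},{"x":0,"y":0.2,"z":0,"turn":0},{"x":0,"y":0,"z":0,"turn":0},{"x":0,"y":0,"z":0,"turn":0}]'
python3 tilt.py
```

```text
time: 4.65
tool_pos: [0.542, -0.0359, 0.0624]
tool_rot: [0.0, 0.537, 0.844, 0.0]
contact_force: [0.6, -0.1, 0.3]
gripper_width: 0.603
grasp_force: 0.0
tool u,v,z 8.5 -2.0 62.4 F [-0.1 -0.1  0.6]
cork n 170 hx,hy,z 0.03271386270744874 -0.010890209941707476 0.04715242577705939 tilt 55.94250699537111 yaw 25.252885246086052
```

It crossed the balance point and now rests on the rear finger at about 55°. Lowering it now.

```bash
python3 -m crank '[{"x":0,"y":0.2,"z":0,"turn":0},{"x":0,"y":0.2,"z":0,"turn":0},{"x":0,"y":0.2,"z":0,"turn":0},{"x":0,"y":0.2,"z":0,"turn":0},{"x":0,"y":0.2,"z":0,"turn":0}]'
python3 tilt.py;  python3 -m crank '[{"x":0,"y":0.2,"z":0,"turn":0},{"x":0,"y":0.2,"z":0,"turn":0},{"x":0,"y":0.2,"z":0,"turn":0},{"x":0,"y":0.2,"z":0,"turn":0},{"x":0,"y":0.2,"z":0,"turn":0}]'
python3 tilt.py
```

```text
time: 5.2
tool_pos: [0.5511, -0.0316, 0.0624]
tool_rot: [0.0, 0.537, 0.844, 0.0]
contact_force: [1.0, 1.2, 1.0]
gripper_width: 0.599
grasp_force: 0.4
tool u,v,z 18.9 -2.1 62.5 F [ 0.8 -0.   0.2]
cork n 137 hx,hy,z 0.0434576722974589 -0.009018180209224748 0.045621674511376165 tilt 64.23289903829158 yaw 24.51506093247535
time: 5.75
tool_pos: [0.5601, -0.0274, 0.0624]
tool_rot: [0.0, 0.537, 0.844, 0.0]
contact_force: [0.7, -0.1, 0.8]
gripper_width: 0.599
grasp_force: 0.5
tool u,v,z 28.9 -2.0 62.4 F [1.3 1.2 0.3]
cork n 76 hx,hy,z 0.05366492944615457 -0.010705767853430193 0.040611083775875356 tilt 79.09323456764984 yaw 26.02582051071763
```

```bash
for i in 1; do python3 -m crank '[{"x":0,"y":0.2,"z":0,"turn":0},{"x":0,"y":0.2,"z":0,"turn":0},{"x":0,"y":0.2,"z":0,"turn":0},{"x":0,"y":0.2,"z":0,"turn":0},{"x":0,"y":0.2,"z":0,"turn":0}]'; done
python3 tilt.py;  python3 -m crank '[{"x":0,"y":0.2,"z":0,"turn":0},{"x":0,"y":0.2,"z":0,"turn":0},{"x":0,"y":0.2,"z":0,"turn":0},{"x":0,"y":0,"z":0,"turn":0},{"x":0,"y":0,"z":0,"turn":0}]'
python3 tilt.py
python3 - <<'E'
from h import *
p,_=grab('wrist'); q=load('side')[0]
cv2.imwrite('pics/s3.png',np.hstack([cv2.resize(q[140:280,260:400],(400,400)),cv2.resize(p[:, 120:520],(400,400))])[...,::-1])
E
```

```text
time: 6.3
tool_pos: [0.5692, -0.0231, 0.0624]
tool_rot: [0.0, 0.537, 0.844, 0.0]
contact_force: [1.0, 0.1, 2.4]
gripper_width: 0.599
grasp_force: 0.7
tool u,v,z 38.9 -2.1 62.5 F [0.9 0.7 1.3]
cork n 16 hx,hy,z 0.05695005786834664 -0.02699008155592377 0.032314670326100185 tilt 64.6518855634109 yaw 93.34266892282412
time: 6.85
tool_pos: [0.5744, -0.0207, 0.0622]
tool_rot: [-0.0, 0.537, 0.844, -0.0]
contact_force: [0.5, -0.3, -0.1]
gripper_width: 0.601
grasp_force: 0.7
tool u,v,z 44.3 -2.0 62.2 F [ 2.  -0.5  0.2]
```

View pics/s3.png

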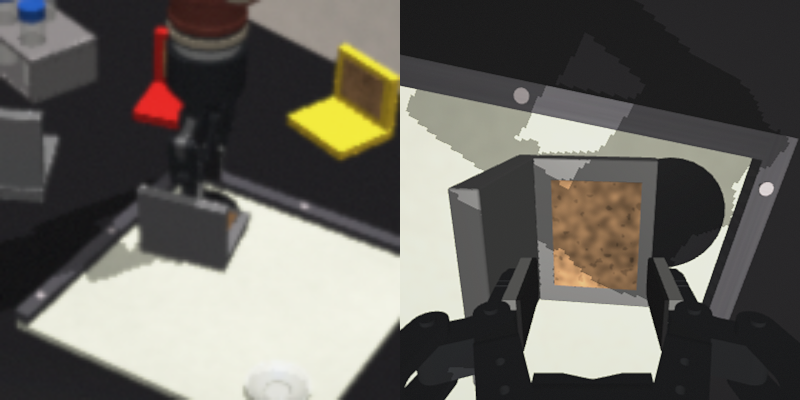

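It's down: cork up (595,235 in the wrist half), plain leg standing at (490,230). I'll check it's level and find the plain leg's top.

```bash
cat > meas.py <<'E'
from h import *
def meas(vmax=290):
    p,d,w=cloud('wrist'); P=p.astype(int); v=np.mgrid[:400,:640][0]
    br=(P[...,0]-P[...,2]>30)&(d>0)&(v<vmax)&(w[...,2]<.06); q=w[br]
    c=q.mean(0);U,S,V=np.linalg.svd(q-c,full_matrices=False); n=V[2]*np.sign(V[2][2])
    print('cork c',c.round(4),'z med',np.median(q[:,2]).round(4),'tilt from level deg',np.degrees(np.arccos(n[2])).round(2),n.round(3),'rect',cv2.minAreaRect(q[:,:2].astype(np.float32)))
    t=(d>0)&(w[...,2]>.084)&(w[...,2]<.096)&(v<vmax)&(np.linalg.norm(w[...,:2]-c[:2],axis=-1)<.12)
    t=cv2.morphologyEx(t.astype(np.uint8),cv2.MORPH_OPEN,np.ones((3,3)))>0
    if t.sum(): print('plain top',t.sum(),np.median(w[t][:,2]),cv2.minAreaRect(w[t][:,:2].astype(np.float32)))
if __name__=='__main__': meas()
E
python3 meas.py
python3 -m crank '[{"x":0,"y":0,"z":-2,"turn":0},{"x":0,"y":0,"z":-3,"turn":0},{"x":0,"y":-2,"z":0,"turn":0},{"x":0,"y":-2,"z":0,"turn":0},{"x":0,"y":0,"z":0,"turn":0}]' 80
python3 - <<'E'
from h import *; grab('wrist')
from meas import meas; meas(270)
E
```

```text
cork c [ 0.5779 -0.0129  0.0277] z med 0.0283 tilt from level deg 4.85 [0.056 0.063 0.996] rect ((0.6594625115394592, 0.044788673520088196), (0.2572144865989685, 0.12686870992183685), 21.10472869873047)
plain top 4763 0.09045416344444639 ((0.5580896735191345, -0.0019491314888000488), (0.09404873102903366, 0.04331514984369278), 20.867931365966797)
time: 7.45
tool_pos: [0.5362, -0.0381, 0.1117]
tool_rot: [-0.001, 0.538, 0.843, -0.001]
contact_force: [-0.7, 0.8, 0.2]
gripper_width: 0.803
grasp_force: 0.0
cork c [ 0.5905 -0.006   0.0218] z med 0.0233 tilt from level deg 4.92 [0.07  0.049 0.996] rect ((0.6687115430831909, 0.009384959936141968), (0.239219069480896, 0.1565830558538437), 40.63862609863281)
plain top 2465 0.09067177039183588 ((0.5331811904907227, -0.019828245043754578), (0.011899754405021667, 0.05957930162549019), 24.937625885009766)
```

It lies level (cork at 22 mm). Now gripping the standing plain leg.

```bash
python3 -m crank '[{"x":0,"y":0.5,"z":2,"turn":0},{"x":0,"y":0,"z":2.5,"turn":0},{"x":0,"y":0,"z":2,"turn":0},{"x":0,"y":0,"z":0,"turn":0},{"x":0,"y":0,"z":0,"turn":0}]' 60; for i in 1 2; do python3 -m crank '[{"x":0,"y":0,"z":0,"turn":0},{"x":0,"y":0,"z":0,"turn":0},{"x":0,"y":0,"z":0,"turn":0},{"x":0,"y":0,"z":0,"turn":0},{"x":0,"y":0,"z":0,"turn":0}]' 0;done
```

```text
time: 8.0
tool_pos: [0.5428, -0.0353, 0.0471]
tool_rot: [-0.001, 0.537, 0.844, -0.0]
contact_force: [-1.3, 0.4, 0.5]
gripper_width: 0.6
grasp_force: 0.0
time: 8.5
tool_pos: [0.5434, -0.0359, 0.0488]
tool_rot: [0.001, 0.537, 0.844, 0.0]
contact_force: [-2.2, -1.3, 5.3]
gripper_width: 0.13
grasp_force: 59.8
time: 9.0
tool_pos: [0.5434, -0.0359, 0.0488]
tool_rot: [0.001, 0.537, 0.844, 0.0]
contact_force: [-2.3, -0.6, 6.3]
gripper_width: 0.135
grasp_force: 59.9
```

```bash
python3 -m crank '[{"x":0,"y":0,"z":0,"turn":0.05},{"x":0,"y":0,"z":0,"turn":0.05},{"x":0,"y":0,"z":0,"turn":0.05},{"x":0,"y":0,"z":0,"turn":0.047},{"x":0,"y":0.4,"z":0,"turn":0}]'; python3 -m crank '[{"x":0.3,"y":0.7,"z":0,"turn":0},{"x":0.3,"y":0.7,"z":0,"turn":0},{"x":0.3,"y":0.7,"z":0,"turn":0},{"x":0.4,"y":0.6,"z":0,"turn":0},{"x":0.4,"y":0.4,"z":0,"turn":0}]'
python3 - <<'E'
from h import *
p,d=grab('wrist'); cv2.imwrite('pics/w4.png',p[...,::-1])
s=manip.state()['tool_pos'];ex=np.array([.9713,.2377]);ey=np.array([-.2377,.9713]);print(s[:2]@ex,s[:2]@ey,s[2])
E
```

```text
time: 9.5
tool_pos: [0.5461, -0.0352, 0.0488]
tool_rot: [-0.0, 0.618, 0.787, -0.001]
contact_force: [-8.1, -2.3, 10.9]
gripper_width: 0.131
grasp_force: 60.8
time: 10.0
tool_pos: [0.5736, -0.0119, 0.0488]
tool_rot: [0.001, 0.617, 0.787, -0.001]
contact_force: [-2.4, -5.0, 5.3]
gripper_width: 0.136
grasp_force: 60.1
0.5548901691621777 -0.14722579038147318 0.04876367346919774
```

View pics/w4.png

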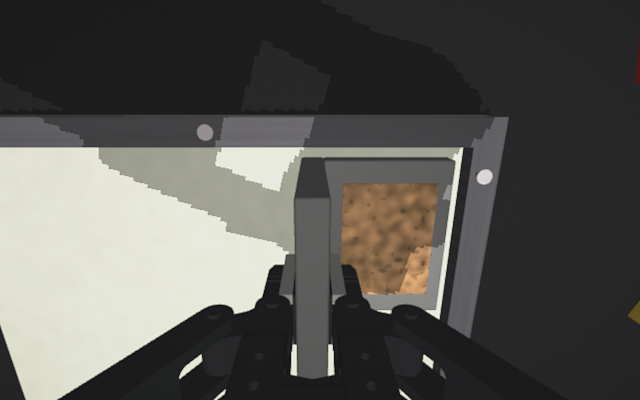

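The wrist view shows the angle square to the rails. The gaps are about 8 mm at left (rail at row 147, edge at 160) and at front (edge at column 452, rail at 463). I'll close them gently, watching the force.

```bash
python3 -m crank '[{"x":0.2,"y":0.2,"z":0,"turn":0},{"x":0.2,"y":0.2,"z":0,"turn":0},{"x":0.1,"y":0.1,"z":0,"turn":0},{"x":0,"y":0,"z":0,"turn":0}]';python3 -m crank '[{"x":0.1,"y":0.1,"z":0,"turn":0},{"x":0.1,"y":0.1,"z":0,"turn":0},{"x":0,"y":0,"z":0,"turn":0}]'
```

```text
time: 10.45
tool_pos: [0.5772, -0.0058, 0.0488]
tool_rot: [0.001, 0.617, 0.787, -0.0]
contact_force: [-2.4, -4.6, 5.3]
gripper_width: 0.134
grasp_force: 60.1
time: 10.75
tool_pos: [0.5783, -0.0039, 0.0488]
tool_rot: [0.001, 0.617, 0.787, -0.001]
contact_force: [-4.2, -6.0, 7.7]
gripper_width: 0.133
grasp_force: 60.2
```

```bash
python3 -m crank '[{"x":0.1,"y":0.1,"z":0,"turn":0},{"x":0,"y":0,"z":0,"turn":0}]';python3 -m crank '[{"x":0.1,"y":0.1,"z":0,"turn":0},{"x":0,"y":0,"z":0,"turn":0}]';python3 -m crank '[{"x":0.1,"y":0.1,"z":0,"turn":0},{"x":0,"y":0,"z":0,"turn":0}]'
```

```text
time: 10.95
tool_pos: [0.5783, -0.0038, 0.0489]
tool_rot: [0.001, 0.617, 0.787, -0.002]
contact_force: [-6.4, -10.5, 9.6]
gripper_width: 0.135
grasp_force: 60.6
time: 11.15
tool_pos: [0.5785, -0.0037, 0.0491]
tool_rot: [0.001, 0.617, 0.787, -0.004]
contact_force: [-10.9, -14.2, 12.5]
gripper_width: 0.133
grasp_force: 60.9
time: 11.35
tool_pos: [0.5787, -0.0036, 0.0493]
tool_rot: [0.001, 0.617, 0.787, -0.005]
contact_force: [-13.4, -17.5, 15.3]
gripper_width: 0.134
grasp_force: 61.2
```

Both rails are in contact (about 17 N front, 14 N left). I'll ease off, open and check.

```bash
python3 -m crank '[{"x":-0.2,"y":-0.2,"z":0,"turn":0},{"x":0,"y":0,"z":0,"turn":0}]'; python3 -m crank '[{"x":0,"y":0,"z":0,"turn":0},{"x":0,"y":0,"z":0,"turn":0},{"x":0,"y":0,"z":0,"turn":0},{"x":0,"y":0,"z":0,"turn":0}]' 45
python3 -m crank '[{"x":0,"y":0,"z":-2,"turn":0},{"x":0,"y":0,"z":-3,"turn":0},{"x":0,"y":0,"z":-3,"turn":0},{"x":0,"y":0,"z":-3,"turn":0},{"x":0,"y":0,"z":0,"turn":0}]'
python3 - <<'E'
from h import *
p,d=grab('wrist'); cv2.imwrite('pics/w5.png',cv2.resize(p[100:300,240:540],(800,533),interpolation=cv2.INTER_CUBIC)[...,::-1])
p,d,w=cloud('wrist');P=p.astype(int);v,u=np.mgrid[:400,:640]
m=(d>0)&(P[...,0]-P[...,2]>30)&(np.linalg.norm(w[...,:2]-[.62,0.01],axis=-1)<.07)
m=cv2.morphologyEx(m.astype(np.uint8),cv2.MORPH_OPEN,np.ones((3,3)))>0
print(m.sum(),np.median(w[m][:,2]),cv2.minAreaRect(w[m][:,:2].astype(np.float32)))
ex=np.array([.9713,.2377]);ey=np.array([-.2377,.9713]);q=w[m][:,:2];print((q@ex).min(),(q@ex).max(),(q@ey).min(),(q@ey).max())
E
```

```text
time: 11.55
tool_pos: [0.5786, -0.0038, 0.0488]
tool_rot: [0.001, 0.618, 0.787, -0.002]
contact_force: [-5.8, -9.7, 8.6]
gripper_width: 0.128
grasp_force: 60.4
time: 11.95
tool_pos: [0.5783, -0.0007, 0.0469]
tool_rot: [-0.0, 0.617, 0.787, 0.0]
contact_force: [-0.3, -0.9, 0.8]
gripper_width: 0.447
grasp_force: 0.0
time: 12.45
tool_pos: [0.5817, -0.0011, 0.1629]
tool_rot: [0.004, 0.617, 0.787, 0.003]
contact_force: [0.4, -0.6, 0.1]
gripper_width: 0.453
grasp_force: 0.0
4122 0.023299694012598682 ((0.6177398562431335, 0.008545208722352982), (0.050602205097675323, 0.0676678940653801), 13.872963905334473)
0.576774759719854 0.6273857067840753 -0.17239123964672132 -0.10471240040423614
```

View pics/w5.png

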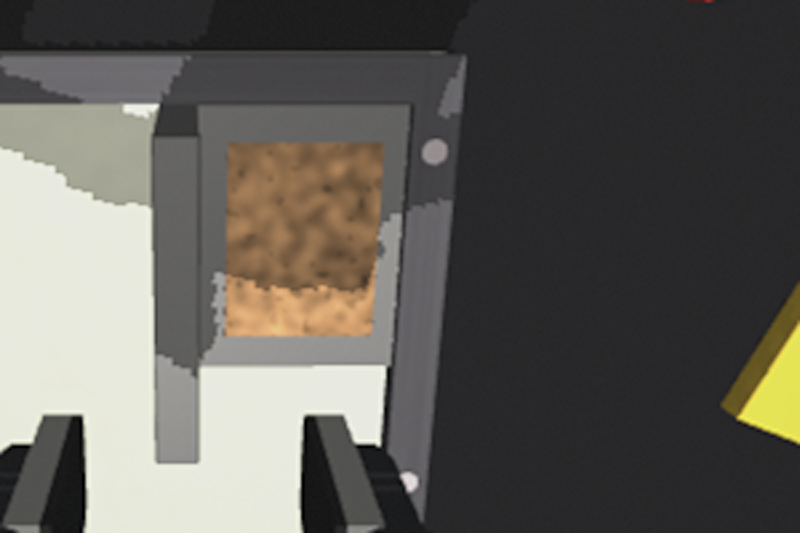

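The crop shows the cork leg against the left rail (row 103) and the front rail (column 408). It is square and level, about 2 mm from the computed nest. Robot is clear; handing in.

```bash
python3 -c "
from plant import manip
print(manip.job_done())"
```

```text
the job is handed in; nothing more can be done
None
```

The angle is tipped onto its cork leg, cork up, and slid home against both rails, about 2 mm from the nest by my last measurement and square to the rails; the arm was clear when I handed the job in at about 12.5 s, and the judge's result was not shown.

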